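# Uncover the test tablet and take it off the scale with the tongs

### The arm

A 6-joint arm with a two-finger parallel gripper is mounted at the origin on the work surface. World frame = base frame: x ahead of the robot, y to its left, z up, the work surface at z = 0. Lengths are in m, angles in rad, forces in N, time in s.
With the tool pointing down it reaches from about 0.35 to 0.85 m from the base axis. Payload 8.1 kg.
Tool frame: the origin (TCP) lies on the mounting face of the last link; the fingertips stand 173 mm ahead of it and the grasp point (between the pads) lies 155 mm ahead of it; z points along the fingers, y is the direction in which the jaws open and shut (so a half turn about z gives the same grasp; the last joint's range is limited). The gripper opens to 85 mm and grips with 20 to 120 N. Pads are 22 mm wide; open, the fingers measure 114 mm over their backs; the gripper's body (76 mm by 85 mm) begins 54 mm behind the grasp point. The pads swing forward as they close: fully open they stand 13 mm farther back than shut.
Start: joints at [-1.373, 0.13, 1.488, -0, 1.523, -0.085], TCP at [0.167, -0.576, 0.405] pointing down, gripper open.
Joint ranges: [-2.96, 2.96], [-0.89, 2.26], [0.02, 2.5], [-1.34, 4.48], [0, 2.73], [-2.66, 2.66]. Speed limits (rad/s): [2.39, 2.39, 2.79, 3.14, 3.14, 3.14].

### API

Orientations are given as a unit quaternion [x, y, z, w].
In Python, from cell import get_state, capture, job_done gives the robot as it stands.
- The arm moves only by the tool carry_out, never from a script. Its argument "steps" is a list of rows, each an object with "offset": the shift along the tool's x, y, z in cm, a list of three; "dr": the turn, a rotation vector about the tool's x, y, z in rad, a list of three; "gripper": the closure, from 0 (fully open) to 1 (shut). In form: [{"offset": [tx, ty, tz], "dr": [wx, wy, wz], "gripper": gripper}, ...]. A call has 1 to 20 rows; each row is the pose to reach, as a shift and turn from the pose measured when the call began, along the tool's axes at that moment; what a row does not reach only later rows make up. A row lasts 1/8 s, in which the tool goes at most 62.5 mm and 10.7 degrees, less where a joint would pass 70% of its speed; a pose out of reach is approached as far as the arm can. A call with a gripper value outside its range is refused whole. The fingers move at their own pace and stop on an object; the grip force is fixed at half the most. Time passes only in rows, so rows that repeat a pose let the fingers close. It gives the time, the measured TCP pose, the force and the opening at its end, in the units of the state.
- get_state(): the state, without advancing time (a new reading comes with each control period).
- capture(name): name is "scene" or "top" or "wrist"; returns a dict with "img" (400x640x3 uint8, red, green, blue), "intrinsics" (3x3 intrinsics, pixels), "D" ([k1, k2, p1, p2, k3] as OpenCV has them; the pictures are not rectified), "world_to_cam" (4x4, takes a point from world to camera coordinates). Camera axes: x right, y up, looking along -z (the intrinsics and any distortion apply to the point x, -y, -z); pixel columns grow to the right and rows downward; lengths in m; the calibration is good to about 2 mm. A picture is of the moment at which its call begins. There is no depth.
- job_done(): hands the job in, once; it reports no verdict.
The state is a dict: "time": time; "joints": joint angles; "joint_vel": joint speeds; "joint_torque": joint torques, N m; "ee_pos": TCP position; "ee_rot": TCP orientation; "contact_force": force on the tool from outside, world axes, zero at the start; "torque": the same for the moment, N m; "width": opening from 0.0 (shut) to 1.0 (fully open).
Only numpy, scipy, OpenCV 4.12 (cv2) and the standard library are available. Lean on these libraries where they do the work, as an engineer would, in place of code of your own. Each camera call takes 0.05 s, during which the arm holds its last target.

### The job

Lift the clear cover off the scale and stand it upright on the bench beside the scale, let go of it, then take hold of the spring tongs, close their jaws on the chlorine tablet lying on the scale pan and lift it a good hand's breadth (10 cm) above the pan, so that the scale can be zeroed. Finish while still holding the tablet up in the tongs, quite still; do not put it down or let go. The tablet is corrosive: the gripper itself must never touch it, it must not fall off the pan, and everything else on the bench stays where it stands.

Things in the scene. Friction and masses are not known exactly. Their poses are not given: they have to be found in the camera images.
- scale: Low white bench scale, fixed to the bench; case 170 x 150 mm, 30 mm tall, with a round steel pan (124 mm across) on top, the top of the pan 44 mm above the bench. Origin: centre of the underside; the pan's centre lies 20 mm from it along the scale's own +x; the flat display is at its -x end.
- pan (a point): Centre of the upper face of the scale's pan (44 mm above the bench).
- cover: Clear round cover standing rim down over the tablet on the pan: 94 mm across, 52 mm tall, walls 3 mm, open below, closed on top, with an upright black cylindrical knob 24 mm across and 34 mm tall on the middle of the top (52 to 86 mm above the rim). Origin: centre of the rim plane; z up. About 120 g. Lift it straight up: the tablet may be up to 20 mm off its centre.
- tablet: White round chlorine tablet, 36 mm across and 28 mm tall, standing flat on the pan, up to about 12 mm off the pan's centre in x and in y. Origin: centre of its underside. About 45 g (varies).
- tablet_center (a point): Centre of the tablet, 14 mm above its underside.
- tongs: Steel spring tongs lying on the bench, 265 mm long, 24 mm tall, about 140 g; the two arms lie side by side and close parallel to the bench. Origin: on the underside, midway between the two black grip plates; +x points along the tongs to the jaws, +z up; balances about the origin. Hinge knuckle (26 mm across) 115 mm behind the origin; jaws end 128 mm ahead of it. The arms are coupled and move alike.
- tongs_left: The tongs' arm on the +y side of the tongs' frame, with its grip plate and jaw. Origin: at the hinge. The spring needs 5 N on each plate to begin to close and about 7 N at the tablet's width; let go, the arms spring open. Squeezed a few mm, the tongs are carried firmly by their own spring, jaws still wide open.
- tongs_right: The tongs' arm on the -y side of the tongs' frame, with its grip plate and jaw. Origin: at the hinge. A grip of 15 to 30 N on the plates holds the tablet well.
- tongs_grip (a point): Point midway between the grip plates, 12 mm above the tongs' underside. Plates: one on each arm, 50 mm long, 24 mm tall, centred here; at rest 54 mm apart over their outer faces. Every 1 mm squeezed off that width takes 1.9 mm off the jaw gap; the jaws meet the 36 mm tablet at about 35 to 37 mm over the plates; the arms stop at 22 mm.
- tongs_jaws (a point): Point midway between the jaws, 12 mm above the tongs' underside, 105 mm ahead of the grip point along the tongs. The jaws are shallow V plates 20 mm tall and 46 mm long that centre a round thing; gap at rest about 65 to 70 mm.
- tape_roll: Bystander: roll of packing tape lying flat, 84 mm across, 25 mm tall, in the middle of the bench. Origin: centre of underside. Leave alone. The bench between scale and tongs, for 200 mm on the robot's side of this roll, is free: room for the cover; then comes a thin marker pen.
- scanner: Bystander: hand scanner lying flat, about 145 x 66 mm, 32 mm tall. Origin: on the underside under its grip, the head towards +x. Leave alone.
- beaker: Bystander: grey plastic measuring cup, 72 mm across, 85 mm tall. Origin: centre of underside. Leave alone.
Not all that is in view belongs to the job. Leave any orange look-alike of the scale alone. What is shaped like the cover but red is not meant.

How it is judged:
By the outcome, as a careful person would: the job done as asked, in the order asked, and still so for the second after the job is handed in, while the arm keeps its last pose, push and grip.
It also fails if it takes over 64 s, if anything falls off the work surface, if the arm or the gripper's body presses on something with over 40 N, if the wrist force passes 120 N, or if a joint passes its speed limit or range.

## Working session

There is one attempt and no reset: what is moved stays moved. The work goes in short steps, Python scripts to look and compute and a tool call to move; the robot and the scene stay as the last step left them, time stands still between calls to the robot, and variables do not carry over. Pictures are saved under pics/ and viewed, and the job is handed in when it is done.

Besides the shell and the picture viewer there is one more tool, called after "Request:" as a command line: name --argument value ..., lists and objects as JSON in quotes. carry_out: Moves the arm, as the interface text tells. Its arguments: {"type":"object","properties":{"steps":{"type":"array"}},"required":["steps"]}

```bash
mkdir -p pics; ls; python3 - <<'E'
from cell import get_state,capture
import cv2,numpy as np
print(get_state())
for n in ["scene","top","wrist"]:
    c=capture(n); cv2.imwrite(f"pics/{n}0.png",c["img"][:,:,::-1]); print(n,c["intrinsics"],c["D"],c["world_to_cam"])
E
```

```text
pics
{'time': 0.0, 'joints': array([-1.37343586e+00,  1.31149987e-01,  1.48927869e+00,  2.09784672e-05,
        1.52298957e+00, -8.53890634e-02]), 'joint_vel': array([ 9.45145693e-04, -3.37328467e-03, -1.28111416e-03, -1.98056742e-03,
       -7.48977760e-04, -8.23956996e-05]), 'joint_torque': array([-3.06434871e-03, -5.69396639e+01, -5.00552738e+01, -5.55101524e-04,
        1.45288382e-02, -4.38753068e-05]), 'ee_pos': array([ 0.16738489, -0.57594113,  0.40365114]), 'ee_rot': array([ 9.90022881e-01,  1.40903732e-01, -4.06164054e-05, -9.11951122e-04]), 'contact_force': array([-0.40751563, -0.40570224,  0.39567936]), 'torque': array([ 0.0277007 ,  0.02310345, -0.01097834]), 'width': 0.9977739237387321}
scene [[375.92644198   0.         314.95787591]
 [  0.         375.92644198 197.23796616]
 [  0.           0.           1.        ]] [-0.02717688  0.          0.          0.          0.        ] [[-0.02572446  0.99953052  0.01664292  0.01459978]
 [-0.68287332 -0.0297287   0.72993166  0.32038951]
 [ 0.73008375  0.0074121   0.68331748 -1.68656584]
 [ 0.          0.          0.          1.        ]]
top [[414.69442233   0.         319.00296645]
 [  0.         414.69442233 196.50967249]
 [  0.           0.           1.        ]] [-0.02950379  0.          0.          0.          0.        ] [[-0.01892645 -0.99979278 -0.00749585  0.01696273]
 [ 0.99879955 -0.01924537  0.04504526 -0.53736667]
 [-0.04518019 -0.0066343   0.99895682 -1.08339637]
 [ 0.          0.          0.          1.        ]]
wrist [[279.43183196   0.         318.78595226]
 [  0.         279.43183196 199.31712231]
 [  0.           0.           1.        ]] [-0.00377728  0.          0.          0.          0.        ] [[ 0.27898184 -0.96029308 -0.00251672 -0.59779855]
 [ 0.91478155  0.2665554  -0.30351761  0.03811082]
 [ 0.2921367   0.08237365  0.95282251 -0.38009678]
 [ 0.          0.          0.          1.        ]]
```

View pics/scene0.png

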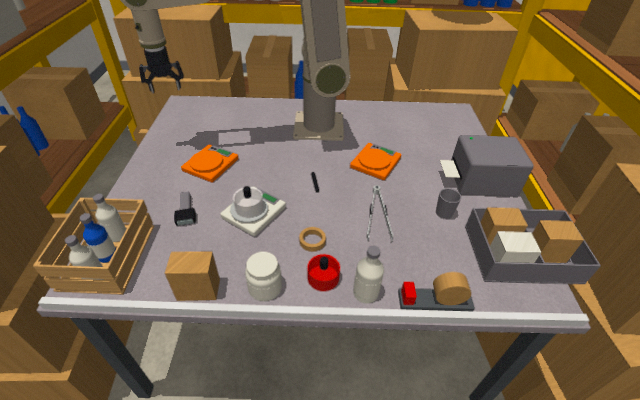

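View pics/top0.png

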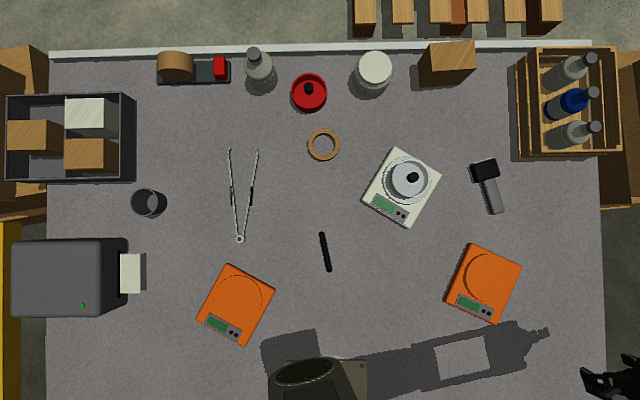

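View pics/wrist0.png

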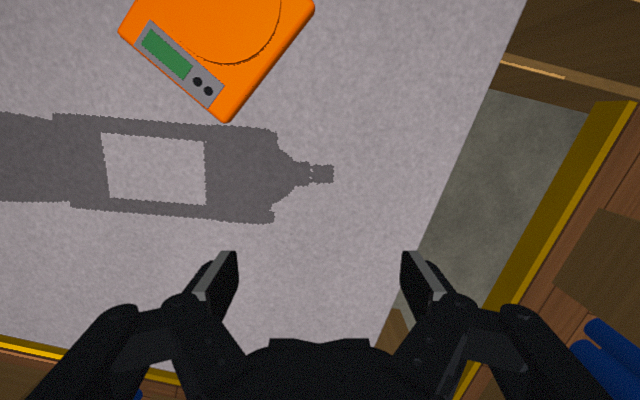

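The scene and top views show the cover and knob at top px (413,178), the tongs' hinge at (240,239) with jaw tips near (229,150) and (257,150), the tape at (323,145) and the pen at (325,252). Next I'll enlarge both views to measure.

```bash
cat > h.py <<'E'
import numpy as np,cv2
from cell import get_state,capture
from scipy.spatial.transform import Rotation as R
F=np.diag([1,-1,-1.])
def ray(c,px):
    W=c["world_to_cam"];u=cv2.undistortPoints(np.array([[px]],float),c["intrinsics"],np.array(c["D"]))[0,0]
    d=W[:3,:3].T@(F@np.array([u[0],u[1],1])); o=-W[:3,:3].T@W[:3,3]; return o,d/np.linalg.norm(d)
def at(c,px,z):
    o,d=ray(c,px); return o+d*(z-o[2])/d[2]
def tri(rs):
    A=np.zeros((3,3));b=np.zeros(3)
    for o,d in rs:
        P=np.eye(3)-np.outer(d,d);A+=P;b+=P@o
    x=np.linalg.solve(A,b);return x,[np.linalg.norm((np.eye(3)-np.outer(d,d))@(x-o)) for o,d in rs]
def proj(c,p):
    W=c["world_to_cam"];q=F@(W[:3,:3]@np.array(p,float)+W[:3,3])
    return cv2.projectPoints(q[None],np.zeros(3),np.zeros(3),c["intrinsics"],np.array(c["D"]))[0][0,0]
def crop(c,x,y,w,h,k,name):
    cv2.imwrite(f"pics/{name}.png",cv2.resize(c["img"][y:y+h,x:x+w,::-1],None,fx=k,fy=k,interpolation=cv2.INTER_CUBIC))
def rel(p,quat=None):
    """offset cm in tool axes to get TCP to p; rotvec to quat"""
    s=get_state();r=R.from_quat(s["ee_rot"]);o=r.inv().apply(np.array(p)-s["ee_pos"])*100
    return o,(r.inv()*R.from_quat(quat)).as_rotvec() if quat is not None else None
E
python3 - <<'E'
from h import *
c=capture("top");crop(c,355,140,95,95,6,"t_cov");crop(c,200,140,80,110,5,"t_ton")
c=capture("scene");crop(c,215,180,80,60,8,"s_cov");crop(c,355,175,50,75,7,"s_ton")
E
```

```text
(no output)
```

View pics/t_cov.png

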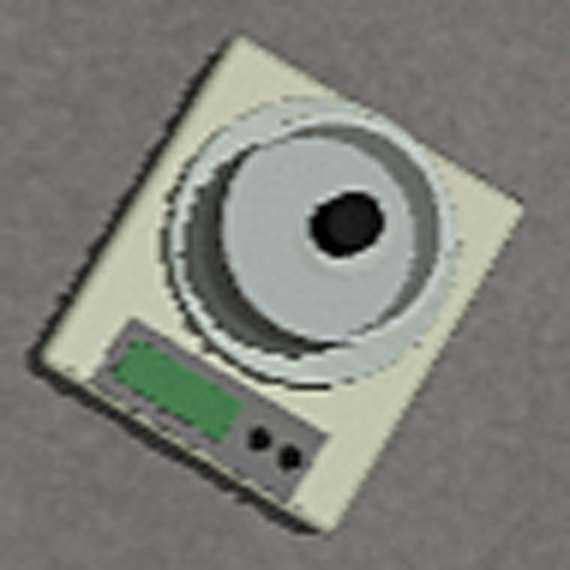

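View pics/t_ton.png

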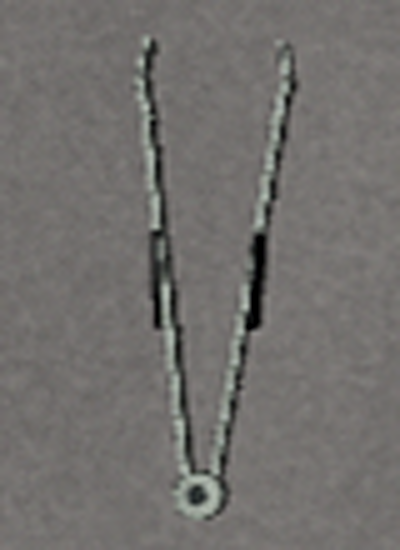

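View pics/s_cov.png

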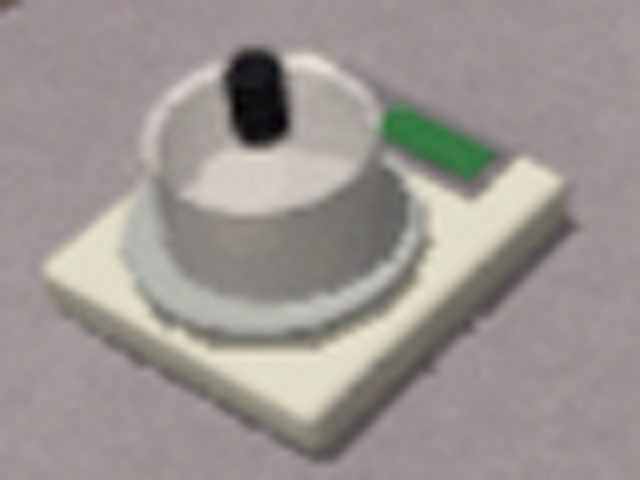

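View pics/s_ton.png

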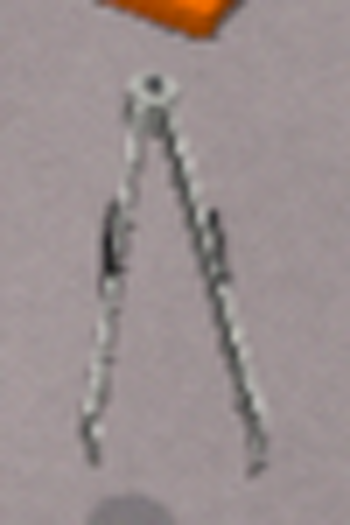

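```bash
cat > m.py <<'E'
from h import *
def f(p,x,y,k): return ((p[0]+.5)/k-.5+x,(p[1]+.5)/k-.5+y)
t=capture("top");s=capture("scene")
T=lambda p:f(p,355,140,6);S=lambda p:f(p,215,180,8)
a=T((352,221));b=S((253,68))
print("knob",at(t,a,.13),at(s,b,.13),tri([ray(t,a),ray(s,b)]))
for n,p in dict(tl=(241,38),tr=(523,208),br=(330,530),bl=(45,355)).items(): print(n,at(t,T(p),.03))
print("pan c",at(t,T((310,242)),.044))
T=lambda p:f(p,200,140,5);S=lambda p:f(p,355,175,7)
for n,p,q,z in [("hinge",(198,494),(154,84),.024),("Ltip",(150,42),(258,470),.024),("Rtip",(286,47),(94,462),.01),("gl",(158,280),(0,0),.012),("gr",(255,281),(0,0),.012),("glf",(157,233),(0,0),.024),("grf",(259,237),(0,0),.024),("gln",(158,327),(0,0),.024),("grn",(252,327),(0,0),.024)]:
    print(n,at(t,T(p),z),at(s,S(q),z))
print("pen",at(t,(321,233),0),at(t,(328,271),0),"tape",at(t,(323,145),.025))
E
python3 m.py
```

```text
knob [ 0.57548073 -0.21759335  0.13      ] [ 0.5754393  -0.21798664  0.13      ] (array([ 0.57549299, -0.2177848 ,  0.13001515]), [np.float64(0.0001904351383823932), np.float64(0.000190435138382468)])
tl [ 0.66530119 -0.19384861  0.03      ]
tr [ 0.588688   -0.31439121  0.03      ]
br [ 0.45085955 -0.22643134  0.03      ]
bl [ 0.52880788 -0.10517254  0.03      ]
pan c [ 0.57449974 -0.21843263  0.044     ]
hinge [0.43169157 0.21685143 0.024     ] [0.42896318 0.21844757 0.024     ]
Ltip [0.66958581 0.23984258 0.024     ] [0.68684372 0.24051736 0.024     ]
Rtip [0.66768676 0.17016291 0.01      ] [0.67302337 0.17027577 0.01      ]
gl [0.54449644 0.2393191  0.012     ] [0.35015295 0.14414397 0.012     ]
gr [0.54297058 0.18775935 0.012     ] [0.35015295 0.14414397 0.012     ]
glf [0.56858151 0.23698917 0.024     ] [0.36472132 0.14233394 0.024     ]
grf [0.56542065 0.18332962 0.024     ] [0.36472132 0.14233394 0.024     ]
gln [0.51923606 0.23692277 0.024     ] [0.36472132 0.14233394 0.024     ]
grn [0.51830357 0.18754766 0.024     ] [0.36472132 0.14233394 0.024     ]
pen [0.44085107 0.00330515 0.        ] [ 0.33997652 -0.0133339   0.        ] tape [ 0.67222042 -0.00644748  0.025     ]
```

```bash
python3 - <<'E'
from h import *
q=[np.cos(-.025),np.sin(-.025),0,0]
print(rel([.5755,-.218,.33],q))
E
```

```text
(array([ 49.17641915, -22.99981582,   7.45980903]), array([-4.34590624e-04, -1.71772610e-05,  3.32792263e-01]))
```

Request:
carry_out --steps '[{"offset": [5,-2.3,0.8],"dr": [0,0,0.05],"gripper": 0},{"offset": [10,-4.6,1.5],"dr": [0,0,0.1],"gripper": 0},{"offset": [15,-7,2.3],"dr": [0,0,0.15],"gripper": 0},{"offset": [20,-9.3,3],"dr": [0,0,0.2],"gripper": 0},{"offset": [25,-11.7,3.8],"dr": [0,0,0.25],"gripper": 0},{"offset": [30,-14,4.5],"dr": [0,0,0.3],"gripper": 0},{"offset": [35,-16.4,5.3],"dr": [0,0,0.333],"gripper": 0},{"offset": [40,-18.7,6],"dr": [0,0,0.333],"gripper": 0},{"offset": [44,-20.6,6.7],"dr": [0,0,0.333],"gripper": 0},{"offset": [47,-22,7.2],"dr": [0,0,0.333],"gripper": 0},{"offset": [49.2,-23,7.5],"dr": [0,0,0.333],"gripper": 0},{"offset": [49.2,-23,7.5],"dr": [0,0,0.333],"gripper": 0},{"offset": [49.2,-23,7.5],"dr": [0,0,0.333],"gripper": 0}]'

```text
time: 1.98
ee_pos: [0.5754, -0.2185, 0.3297]
ee_rot: [1.0, -0.025, -0.0, -0.0]
contact_force: [-0.6, 0.1, 0.5]
width: 0.996
```

```bash
python3 - <<'E'
from h import *
s=get_state();print(s["time"],s["joints"],s["ee_pos"],s["width"],s["contact_force"])
q=[np.cos(-.025),np.sin(-.025),0,0]
print(rel([.5755,-.218,.275],q))
c=capture("wrist");cv2.imwrite("pics/w1.png",c["img"][:,:,::-1])
print(proj(c,[.5755,-.218,.13]),proj(c,[.5755,-.218,.096]))
E
```

```text
1.975 [-4.46227834e-01  2.16661816e-01  1.53008255e+00 -1.58077988e-04
  1.39525384e+00  1.17513056e+00] [ 0.57536737 -0.21853756  0.32965365] 0.9959488515741219 [-0.57674397  0.11169567  0.46739344]
(array([ 0.01290393, -0.05428755,  5.46536075]), array([-1.28135936e-05,  4.34205657e-04, -5.34426776e-04]))
[320.22925077 235.13751241] [320.04410409 216.41998739]
```

View pics/w1.png

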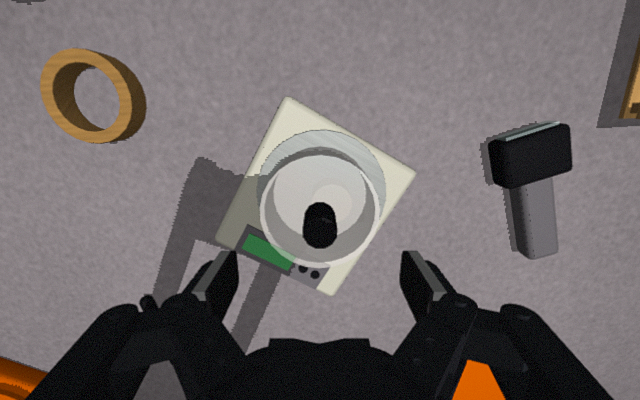

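The wrist view shows the knob top at (320,233), exactly where predicted, and the tablet faintly at (333,202). I'll descend and close on the knob.

Request:
carry_out --steps '[{"offset": [0,0,2.5],"dr": [0,0,0],"gripper": 0},{"offset": [0,0,4.5],"dr": [0,0,0],"gripper": 0},{"offset": [0,0,5.4],"dr": [0,0,0],"gripper": 0},{"offset": [0,0,5.4],"dr": [0,0,0],"gripper": 0.3},{"offset": [0,0,5.4],"dr": [0,0,0],"gripper": 0.5},{"offset": [0,0,5.4],"dr": [0,0,0],"gripper": 0.7},{"offset": [0,0,5.4],"dr": [0,0,0],"gripper": 0.9},{"offset": [0,0,5.4],"dr": [0,0,0],"gripper": 0.9},{"offset": [0,0,5.4],"dr": [0,0,0],"gripper": 0.9},{"offset": [0,0,5.4],"dr": [0,0,0],"gripper": 0.9}]'

```text
time: 3.28
ee_pos: [0.5757, -0.219, 0.2769]
ee_rot: [1.0, -0.026, 0.001, 0.0]
contact_force: [1.4, -0.3, 4.7]
width: 0.261
```

```bash
python3 - <<'E'
from h import *
s=get_state();print(s["time"],s["ee_pos"],s["width"],s["contact_force"],s["torque"])
c=capture("wrist");cv2.imwrite("pics/w2.png",c["img"][:,:,::-1])
E
```

```text
3.275 [ 0.57565953 -0.21898977  0.27692536] 0.26087729673871435 [ 1.38077636 -0.33389134  4.73429134] [-0.02821501 -0.0441404   0.0337363 ]
```

View pics/w2.png

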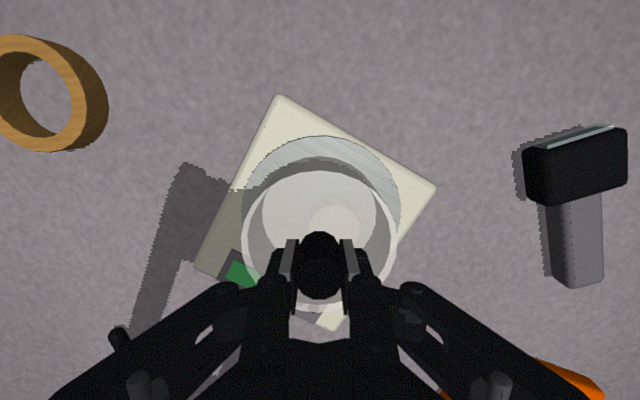

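Both pads hold the knob at (320,265). Now the straight lift.

Request:
carry_out --steps '[{"offset": [0,0,-1],"dr": [0,0,0],"gripper": 0.9},{"offset": [0,0,-2.5],"dr": [0,0,0],"gripper": 0.9},{"offset": [0,0,-4.5],"dr": [0,0,0],"gripper": 0.9},{"offset": [0,0,-7],"dr": [0,0,0],"gripper": 0.9},{"offset": [0,0,-9.5],"dr": [0,0,0],"gripper": 0.9},{"offset": [0,0,-11],"dr": [0,0,0],"gripper": 0.9},{"offset": [0,0,-12],"dr": [0,0,0],"gripper": 0.9},{"offset": [0,0,-12],"dr": [0,0,0],"gripper": 0.9},{"offset": [0,0,-12],"dr": [0,0,0],"gripper": 0.9}]'

```text
time: 4.45
ee_pos: [0.5752, -0.2188, 0.3957]
ee_rot: [1.0, -0.026, 0.0, 0.0]
contact_force: [-0.9, 0.6, -1.4]
width: 0.261
```

```bash
python3 - <<'E'
from h import *
s=get_state();print(s["time"],s["ee_pos"],s["width"],s["contact_force"],s["torque"])
q=[np.cos(-.025),np.sin(-.025),0,0]
print(rel([.54,.03,.36],q))
c=capture("wrist");cv2.imwrite("pics/w3.png",c["img"][:,:,::-1])
c=capture("scene");cv2.imwrite("pics/s3.png",c["img"][:,:,::-1])
c=capture("top");cv2.imwrite("pics/t3.png",c["img"][:,:,::-1])
E
```

```text
4.45 [ 0.57524419 -0.21879027  0.39572496] 0.26145142797308485 [-0.86714152  0.56939673 -1.37299699] [0.01102081 0.02912904 0.03076514]
(array([ -4.79135169, -24.66685608,   3.5692327 ]), array([ 1.18582618e-04, -7.06376603e-05, -1.12088485e-03]))
```

View pics/w3.png

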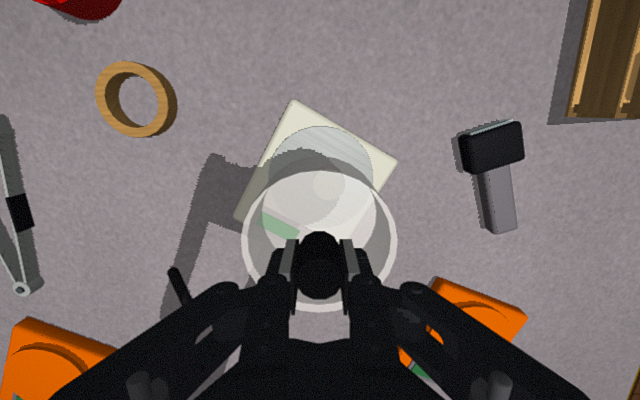

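View pics/s3.png

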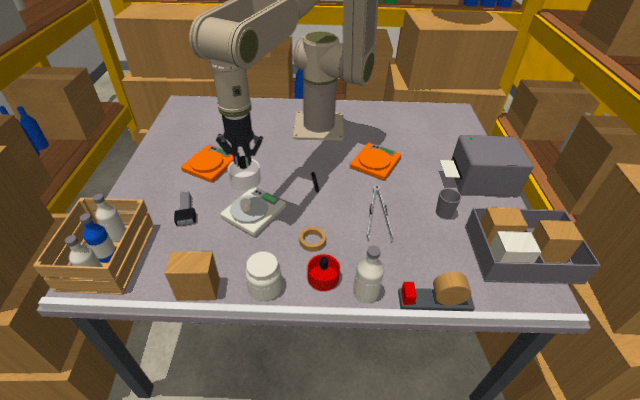

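The cover hangs clear in the gripper and the tablet is still on the pan. I'll carry it to (0.54, 0.03).

Request:
carry_out --steps '[{"offset": [-0.4,-2,0],"dr": [0,0,0],"gripper": 0.9},{"offset": [-1.2,-6,0],"dr": [0,0,0],"gripper": 0.9},{"offset": [-2,-10.5,0],"dr": [0,0,0],"gripper": 0.9},{"offset": [-3,-15,0],"dr": [0,0,0],"gripper": 0.9},{"offset": [-4,-19.5,0],"dr": [0,0,0],"gripper": 0.9},{"offset": [-4.6,-22.8,0],"dr": [0,0,0],"gripper": 0.9},{"offset": [-4.8,-24.7,2],"dr": [0,0,0],"gripper": 0.9},{"offset": [-4.8,-24.7,5],"dr": [0,0,0],"gripper": 0.9},{"offset": [-4.8,-24.7,9],"dr": [0,0,0],"gripper": 0.9},{"offset": [-4.8,-24.7,12],"dr": [0,0,0],"gripper": 0.9},{"offset": [-4.8,-24.7,14],"dr": [0,0,0],"gripper": 0.9},{"offset": [-4.8,-24.7,15],"dr": [0,0,0],"gripper": 0.9},{"offset": [-4.8,-24.7,15],"dr": [0,0,0],"gripper": 0.9},{"offset": [-4.8,-24.7,15],"dr": [0,0,0],"gripper": 0.9}]'

```text
time: 6.35
ee_pos: [0.5404, 0.0303, 0.2466]
ee_rot: [1.0, -0.026, 0.001, 0.0]
contact_force: [0.4, 0.3, -0.8]
width: 0.264
```

```bash
python3 - <<'E'
from h import *
s=get_state();print(s["time"],s["ee_pos"],s["width"],s["contact_force"],s["torque"])
c=capture("scene");crop(c,200,120,160,120,5,"s4")
E
```

```text
6.35 [0.54037597 0.03028443 0.24656477] 0.2640189384456201 [ 0.41903966  0.34731057 -0.83230401] [ 0.00162372 -0.02109337  0.03267867]
```

View pics/s4.png

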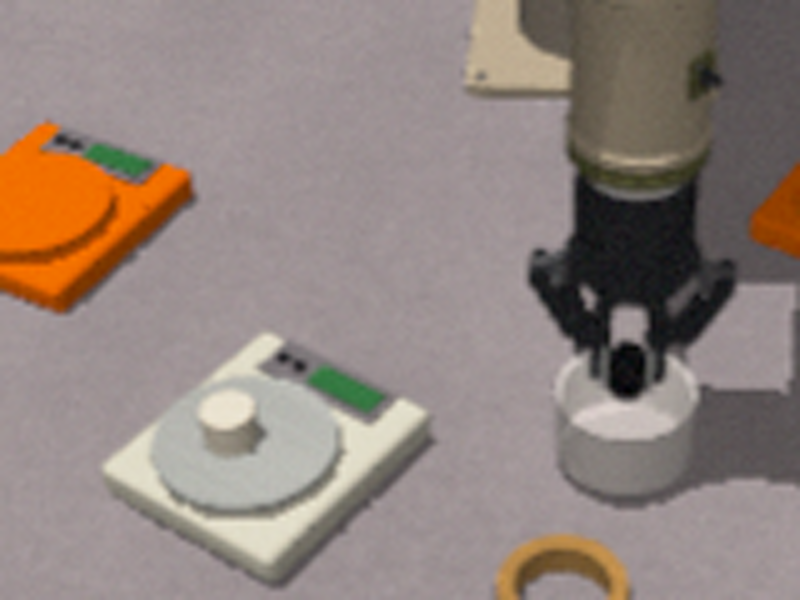

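The cover is upright about 13 mm above free bench (crop px (625,430)), and the tablet stands on the pan at crop (228,420). I'll lower it the rest of the way.

Request:
carry_out --steps '[{"offset": [0,0,0.8],"dr": [0,0,0],"gripper": 0.9},{"offset": [0,0,1.2],"dr": [0,0,0],"gripper": 0.9},{"offset": [0,0,1.4],"dr": [0,0,0],"gripper": 0.9},{"offset": [0,0,1.4],"dr": [0,0,0],"gripper": 0.9}]'

```text
time: 6.9
ee_pos: [0.5405, 0.0303, 0.233]
ee_rot: [1.0, -0.026, 0.001, 0.0]
contact_force: [-1.9, 0.3, 1.3]
width: 0.261
```

Request:
carry_out --steps '[{"offset": [0,0,0],"dr": [0,0,0],"gripper": 0.6},{"offset": [0,0,0],"dr": [0,0,0],"gripper": 0.4},{"offset": [0,0,0],"dr": [0,0,0],"gripper": 0.1},{"offset": [0,0,0],"dr": [0,0,0],"gripper": 0},{"offset": [0,0,-2],"dr": [0,0,0],"gripper": 0},{"offset": [0,0,-5],"dr": [0,0,0],"gripper": 0},{"offset": [0,0,-9],"dr": [0,0,0],"gripper": 0},{"offset": [0,-3,-12],"dr": [0,0,0],"gripper": 0},{"offset": [0,-7,-13],"dr": [0,0,0],"gripper": 0},{"offset": [0,-11,-13],"dr": [0,0,0],"gripper": 0},{"offset": [0,-15,-13],"dr": [0,0,0],"gripper": 0},{"offset": [0,-18,-13],"dr": [0,0,0],"gripper": 0},{"offset": [0,-18,-13],"dr": [0,0,0],"gripper": 0},{"offset": [0,-18,-13],"dr": [0,0,0],"gripper": 0}]'

```text
time: 8.65
ee_pos: [0.5494, 0.2097, 0.3628]
ee_rot: [1.0, -0.025, 0.001, 0.0]
contact_force: [0.8, 0.3, -0.1]
width: 1.0
```

```bash
python3 - <<'E'
from h import *
s=get_state();print(s["time"],s["joints"],s["ee_pos"],s["width"],s["contact_force"],s["torque"])
c=capture("wrist");cv2.imwrite("pics/w5.png",c["img"][:,:,::-1])
for p in [(.4305,.2175,.024),(.5455,.2125,.024)]: print(proj(c,p))
c=capture("scene");crop(c,200,150,120,90,6,"s5")
c=capture("top");crop(c,355,140,95,95,6,"t5");cv2.imwrite("pics/t5f.png",c["img"][:,:,::-1])
E
```

```text
8.65 [ 2.77789384e-01  1.20309785e-01  1.57597622e+00 -1.13517331e-03
  1.44398223e+00  1.89959290e+00] [0.54944903 0.20969915 0.36275278] 1.000382736468763 [ 0.80886504  0.28530091 -0.1183862 ] [-0.07878302  0.07496371  0.01958591]
[318.49452323 275.03507141]
[317.7059118  186.92558142]
```

View pics/w5.png

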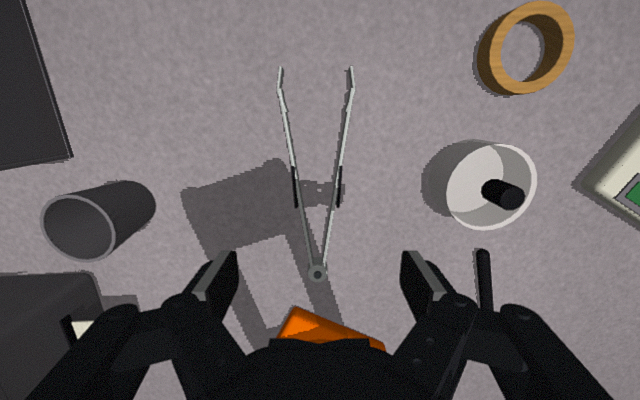

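View pics/s5.png

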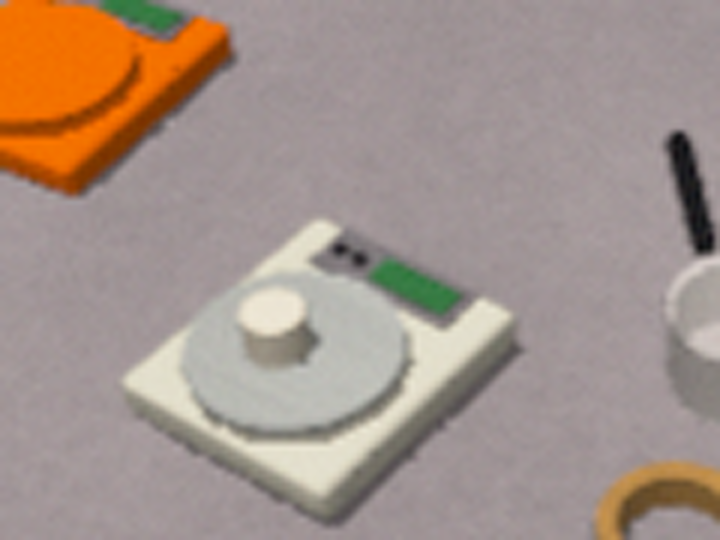

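View pics/t5.png

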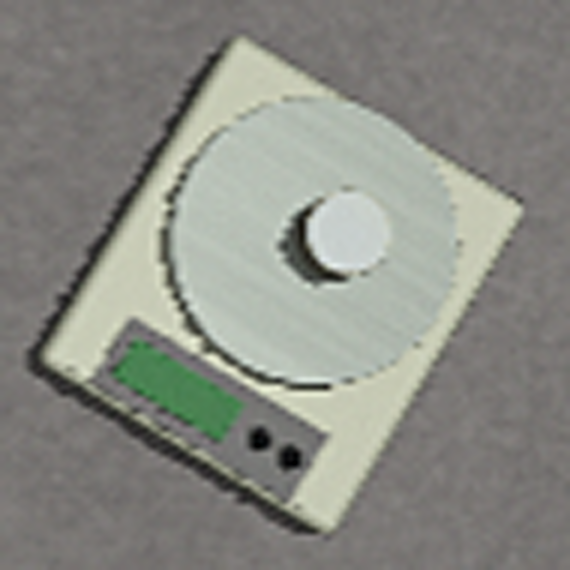

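View pics/t5f.png

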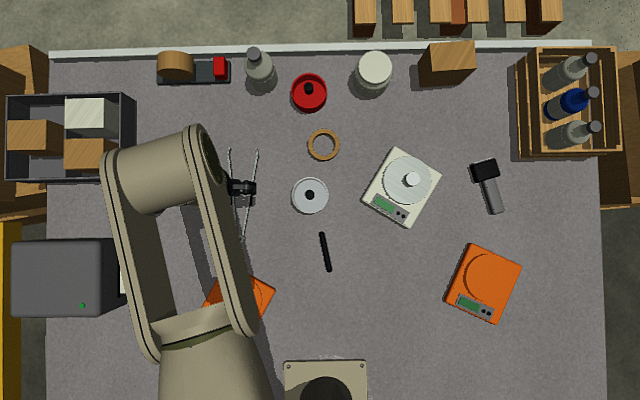

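The cover stands upright and free beside the scale (top px (310,195)), and the tablet stands on the pan (top crop (349,231), scene crop (274,311)). The wrist view shows the tongs' hinge at (317,274), plates at (296,187) and (339,187), and tips at (280,67) and (352,67). I'll turn these into positions.

```bash
python3 - <<'E'
from h import *
def f(p,x,y,k): return ((p[0]+.5)/k-.5+x,(p[1]+.5)/k-.5+y)
w=capture("wrist");crop(w,260,50,120,100,6,"w6a");crop(w,260,150,120,140,5,"w6b")
t=capture("top");s=capture("scene")
a=f((349,231),355,140,6);b=f((274,311),200,150,6)
print(at(t,a,.072),at(s,b,.072),tri([ray(t,a),ray(s,b)]))
for p in [(317,274),(296,187),(339,187),(280,67),(352,67)]: print(p,at(w,p,.024))
E
```

```text
[ 0.57651178 -0.22910509  0.072     ] [ 0.57588924 -0.22726807  0.072     ] (array([ 0.5763948 , -0.22803137,  0.0726457 ]), [np.float64(0.000910281176174239), np.float64(0.0009102811761742423)])
(317, 274) [0.43225558 0.21899708 0.024     ]
(296, 187) [0.5469078  0.23670938 0.024     ]
(339, 187) [0.54434748 0.18781121 0.024     ]
(280, 67) [0.67217076 0.24318002 0.024     ]
(352, 67) [0.66837511 0.17093871 0.024     ]
```

View pics/w6b.png

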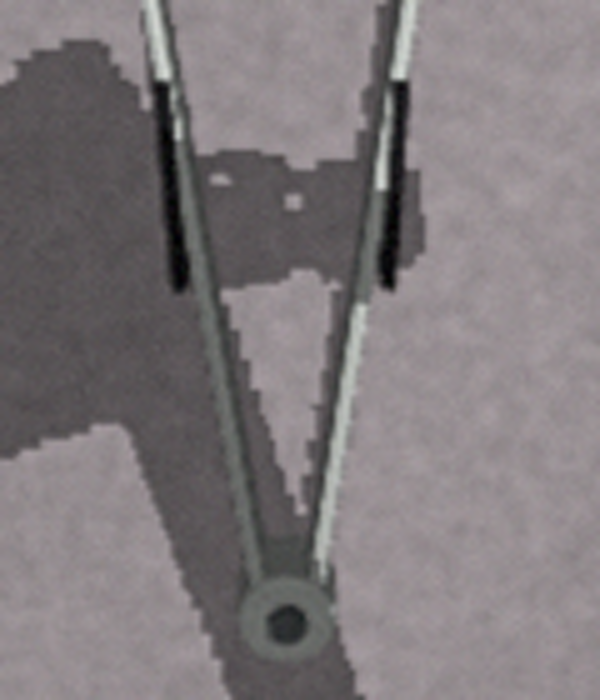

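View pics/w6a.png

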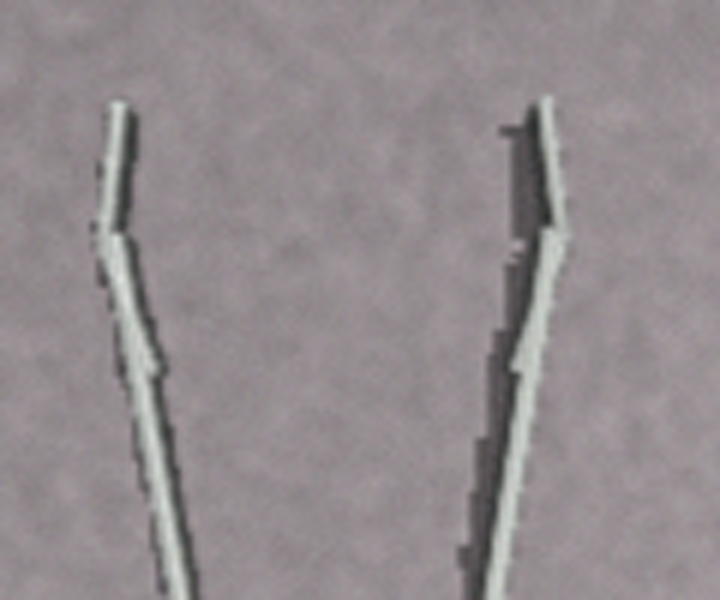

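```bash
python3 - <<'E'
from h import *
q=[np.cos(-.025),np.sin(-.025),0,0]
print(rel([.546,.2127,.176],q))
E
```

```text
(array([-0.41515972, -0.31488203, 18.70170269]), array([ 5.93477463e-05, -2.00877606e-03, -2.19298113e-03]))
```

Request:
carry_out --steps '[{"offset": [-0.4,-0.3,3],"dr": [0,0,0],"gripper": 0},{"offset": [-0.4,-0.3,7],"dr": [0,0,0],"gripper": 0},{"offset": [-0.4,-0.3,11],"dr": [0,0,0],"gripper": 0},{"offset": [-0.4,-0.3,14],"dr": [0,-0.002,0],"gripper": 0},{"offset": [-0.4,-0.3,16],"dr": [0,-0.002,0],"gripper": 0},{"offset": [-0.4,-0.3,16],"dr": [0,-0.002,0],"gripper": 0}]'

```text
time: 9.7
ee_pos: [0.5454, 0.2121, 0.2015]
ee_rot: [1.0, -0.026, -0.001, 0.001]
contact_force: [0.2, 0.5, 0.4]
width: 1.002
```

```bash
python3 - <<'E'
from h import *
s=get_state();print(s["time"],s["ee_pos"],s["width"],s["contact_force"])
q=[np.cos(-.025),np.sin(-.025),0,0]
print(rel([.546,.2127,.176],q))
c=capture("wrist");cv2.imwrite("pics/w7.png",c["img"][:,:,::-1])
E
```

```text
9.7 [0.54541788 0.21209863 0.20147478] 1.0019128556248007 [0.21868514 0.51727149 0.42116822]
(array([ 0.0622197 , -0.06596496,  2.54723886]), array([ 0.00111652,  0.00284626, -0.00254556]))
```

View pics/w7.png

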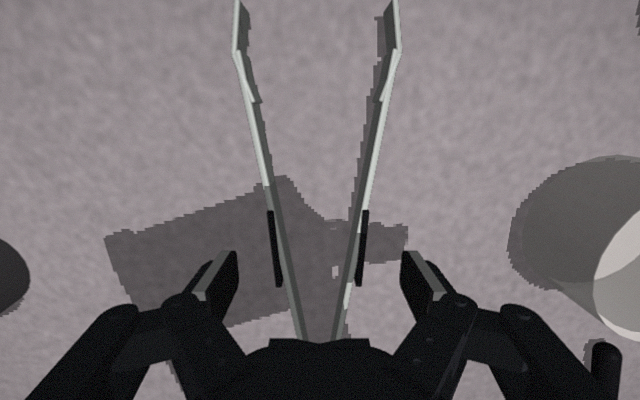

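The plates, at px 268 to 368, sit centred between the finger pads at 238 and 402. I'll lower further and squeeze lightly.

Request:
carry_out --steps '[{"offset": [0.1,-0.05,1.5],"dr": [0,0,0],"gripper": 0},{"offset": [0.1,-0.05,2.3],"dr": [0,0,0],"gripper": 0},{"offset": [0.1,-0.05,2.5],"dr": [0,0,0],"gripper": 0},{"offset": [0.1,-0.05,2.5],"dr": [0,0,0],"gripper": 0.2},{"offset": [0.1,-0.05,2.5],"dr": [0,0,0],"gripper": 0.3},{"offset": [0.1,-0.05,2.5],"dr": [0,0,0],"gripper": 0.36},{"offset": [0.1,-0.05,2.5],"dr": [0,0,0],"gripper": 0.4},{"offset": [0.1,-0.05,2.5],"dr": [0,0,0],"gripper": 0.4},{"offset": [0.1,-0.05,2.5],"dr": [0,0,0],"gripper": 0.43},{"offset": [0.1,-0.05,2.5],"dr": [0,0,0],"gripper": 0.43},{"offset": [0.1,-0.05,2.5],"dr": [0,0,0],"gripper": 0.43}]'

```text
time: 11.12
ee_pos: [0.5479, 0.2131, 0.1795]
ee_rot: [1.0, -0.026, 0.001, -0.0]
contact_force: [-1.1, -0.4, 6.4]
width: 0.573
```

```bash
python3 - <<'E'
from h import *
s=get_state();print(s["time"],s["ee_pos"],s["width"],s["contact_force"],s["torque"])
c=capture("wrist");cv2.imwrite("pics/w8.png",c["img"][:,:,::-1])
E
```

```text
11.125 [0.54785412 0.21308616 0.17950067] 0.5728696494710461 [-1.13239281 -0.41836586  6.43564248] [-0.00053689  0.17398158  0.00217714]
```

View pics/w8.png

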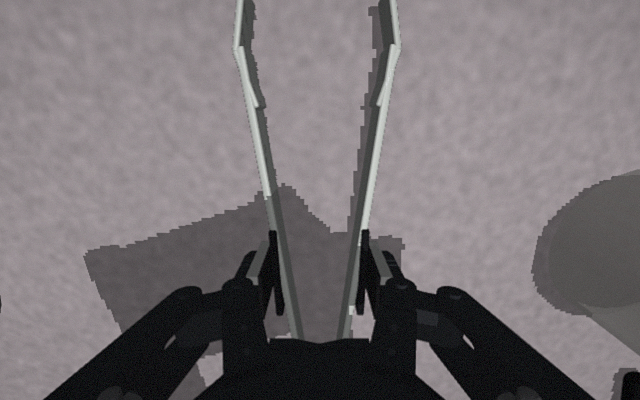

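Request:
carry_out --steps '[{"offset": [0,0,0],"dr": [0,0,0],"gripper": 0.45},{"offset": [0,0,0],"dr": [0,0,0],"gripper": 0.46},{"offset": [0,0,-0.3],"dr": [0,0,0],"gripper": 0.46},{"offset": [0,0,-0.8],"dr": [0,0,0],"gripper": 0.46},{"offset": [0,0,-1.5],"dr": [0,0,0],"gripper": 0.46},{"offset": [0,0,-2.5],"dr": [0,0,0],"gripper": 0.46},{"offset": [0,0,-3],"dr": [0,0,0],"gripper": 0.46},{"offset": [0,0,-3],"dr": [0,0,0],"gripper": 0.46}]'

```text
time: 12.18
ee_pos: [0.5481, 0.2132, 0.2104]
ee_rot: [1.0, -0.026, 0.001, -0.0]
contact_force: [0.1, 0.3, -1.8]
width: 0.539
```

```bash
python3 - <<'E'
from h import *
s=get_state();print(s["time"],s["ee_pos"],s["width"],s["contact_force"],s["torque"])
c=capture("wrist");cv2.imwrite("pics/w9.png",c["img"][:,:,::-1])
c=capture("scene");crop(c,340,150,80,100,6,"s9")
E
```

```text
12.175 [0.54812823 0.21318892 0.2103536 ] 0.5394806760562589 [ 0.11428688  0.28627563 -1.79500518] [-0.03954811 -0.00819093 -0.02953638]
```

View pics/w9.png

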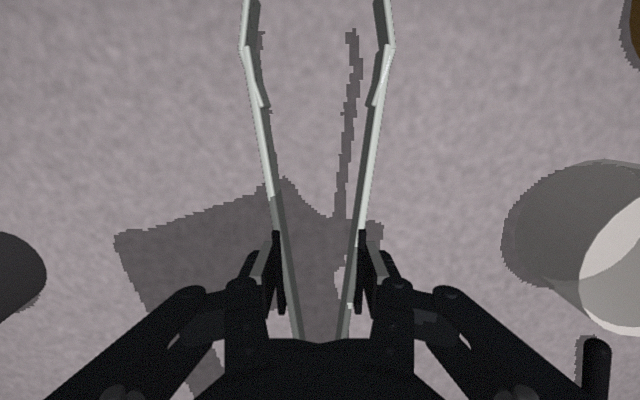

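View pics/s9.png

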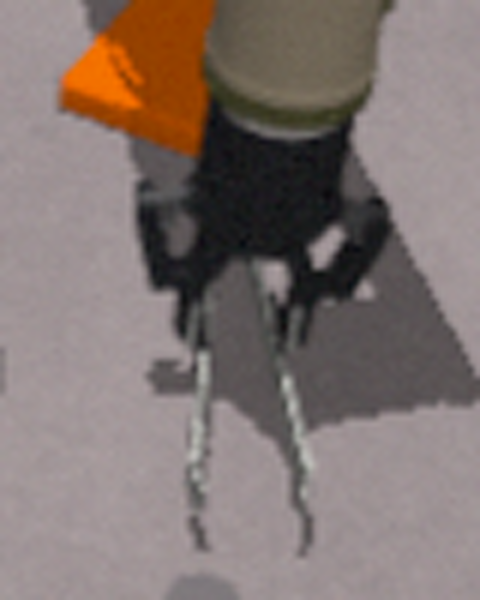

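The tongs hang level in the grip, clear of the bench with the jaws wide open (apexes at about (243,48) and (391,48)). Now the jaw centre in the tool frame.

```bash
python3 - <<'E'
from h import *
s=get_state();r=R.from_quat(s["ee_rot"])
w=capture("wrist")
for z in (.0549,):
  a=at(w,(243,48),z);b=at(w,(391,48),z);m=(a+b)/2
  print(a,b,m,np.linalg.norm(a-b),r.inv().apply(m-s["ee_pos"]))
print(w["world_to_cam"])
print(rel([.548,.213,.36]))
E
```

```text
[0.65147946 0.23914747 0.0549    ] [0.64840147 0.18077818 0.0549    ] [0.64994046 0.20996282 0.0549    ] 0.05845039001213124 [ 0.10201686 -0.00217581  0.15467067]
[[-0.05240931 -0.99862499 -0.00118434  0.24308821]
 [ 0.95186545 -0.04959658 -0.302477   -0.53187648]
 [ 0.30200235 -0.01697994  0.95315595 -0.35525132]
 [ 0.          0.          0.          1.        ]]
(array([ 5.35560182e-02, -4.99090303e-03, -1.50833221e+01]), None)
```

Request:
carry_out --steps '[{"offset": [0,0,-2],"dr": [0,0,0],"gripper": 0.46},{"offset": [0,0,-5],"dr": [0,0,0],"gripper": 0.46},{"offset": [0,0,-9],"dr": [0,0,0],"gripper": 0.46},{"offset": [0,1,-12],"dr": [0,0,0],"gripper": 0.46},{"offset": [-0.3,3,-14],"dr": [0,0,0],"gripper": 0.46},{"offset": [-0.7,6,-15],"dr": [0,0,0],"gripper": 0.46},{"offset": [-1.1,9.5,-15],"dr": [0,0,0],"gripper": 0.46},{"offset": [-1.6,13.5,-15],"dr": [0,0,0],"gripper": 0.46},{"offset": [-2.1,17.5,-15],"dr": [0,0,0],"gripper": 0.46},{"offset": [-2.6,21.5,-15],"dr": [0,0,0],"gripper": 0.46},{"offset": [-3,25.5,-15],"dr": [0,0,0],"gripper": 0.46},{"offset": [-3.5,29.5,-15],"dr": [0,0,0],"gripper": 0.46},{"offset": [-4,33.5,-15],"dr": [0,0,0],"gripper": 0.46},{"offset": [-4.4,37.5,-15],"dr": [0,0,0],"gripper": 0.46},{"offset": [-4.8,41,-15],"dr": [0,0,0],"gripper": 0.46},{"offset": [-5.1,43,-15],"dr": [0,0,0],"gripper": 0.46},{"offset": [-5.2,44,-15],"dr": [0,0,0],"gripper": 0.46},{"offset": [-5.2,44,-15],"dr": [0,0,0],"gripper": 0.46},{"offset": [-5.2,44,-15],"dr": [0,0,0],"gripper": 0.46}]'

```text
time: 14.7
ee_pos: [0.4727, -0.2228, 0.3589]
ee_rot: [1.0, -0.026, 0.0, -0.0]
contact_force: [0.2, 0.8, -2.1]
width: 0.544
```

```bash
cat > chk.py <<'E'
from h import *
import sys
n=sys.argv[1]
s=get_state();print(s["time"],s["joints"],s["ee_pos"],s["ee_rot"],s["width"],s["contact_force"],s["torque"])
c=capture("wrist");cv2.imwrite(f"pics/w{n}.png",c["img"][:,:,::-1]);print(proj(c,[.5763,-.228,.072]))
c=capture("scene");crop(c,200,140,120,100,6,f"s{n}")
c=capture("top");crop(c,360,130,100,110,5,f"t{n}")
E
python3 chk.py 10
```

```text
14.7 [-5.38997902e-01 -5.39158961e-02  1.76121855e+00  1.22378378e-03
  1.43384757e+00  1.08308981e+00] [ 0.47272934 -0.22279593  0.35892864] [ 9.99668817e-01 -2.57262491e-02  4.90397320e-04 -4.19407391e-04] 0.5437044929501016 [ 0.21427715  0.75601287 -2.0894846 ] [-0.0022832  -0.01584622 -0.04252354]
[320.75460189  79.38406655]
```

View pics/w10.png

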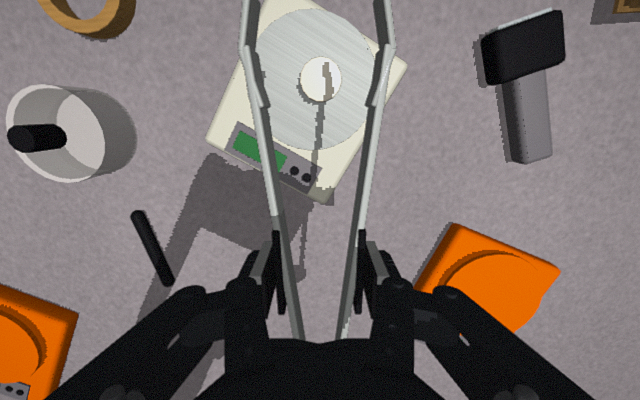

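View pics/s10.png

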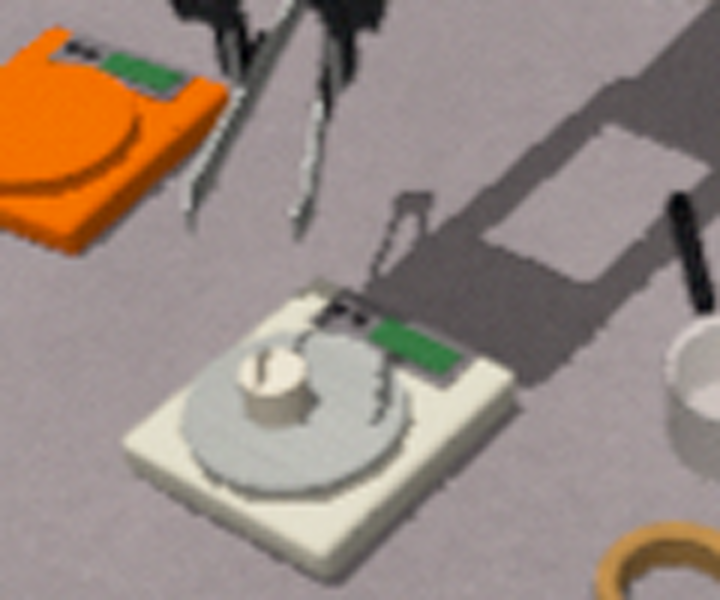

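View pics/t10.png

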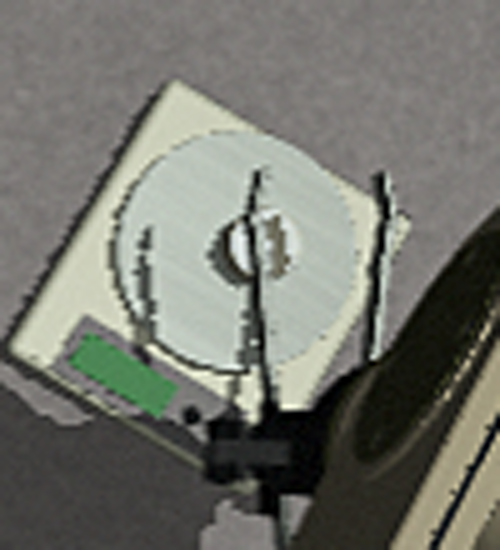

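The wrist view shows the tablet top at (320,79), against a prediction of (320.8,79.4), with the jaws still wide open. I'll compute the descent.

```bash
python3 - <<'E'
from h import *
s=get_state();r=R.from_quat(s["ee_rot"])
w=capture("wrist")
t=at(w,(320,79),.072);j=s["ee_pos"]+r.apply([.1025,-.002,.155])
print(t,j,r.inv().apply(t-j)*100, (s["ee_pos"][2]-.2305)*100)
E
```

```text
[ 0.57661426 -0.22752425  0.072     ] [ 0.57535619 -0.22603479  0.20401259] [ 0.1205056   0.15023476 13.20129382] 12.841225866353353
```

Request:
carry_out --steps '[{"offset": [0,0,1.5],"dr": [0,0,0],"gripper": 0.46},{"offset": [0.1,0.1,4],"dr": [0,0,0],"gripper": 0.46},{"offset": [0.1,0.15,7],"dr": [0,0,0],"gripper": 0.46},{"offset": [0.1,0.15,8.8],"dr": [0,0,0],"gripper": 0.46},{"offset": [0.1,0.15,9.5],"dr": [0,0,0],"gripper": 0.46},{"offset": [0.1,0.15,9.5],"dr": [0,0,0],"gripper": 0.46},{"offset": [0.1,0.15,9.5],"dr": [0,0,0],"gripper": 0.46}]'

```text
time: 15.78
ee_pos: [0.4742, -0.2248, 0.2652]
ee_rot: [1.0, -0.026, 0.001, 0.0]
contact_force: [0.4, -0.6, -1.2]
width: 0.541
```

```bash
python3 chk.py 11
```

```text
15.775 [-5.40752383e-01  4.02023299e-02  1.84622043e+00  1.00459166e-03
  1.25247832e+00  1.08107908e+00] [ 0.47422277 -0.22481451  0.26516344] [ 9.99669419e-01 -2.56712806e-02  1.40624173e-03  2.47808450e-04] 0.5407489841199002 [ 0.40269076 -0.64514127 -1.18885317] [-0.01572245 -0.00221802 -0.01684874]
[317.58618157  64.48677224]
```

View pics/w11.png

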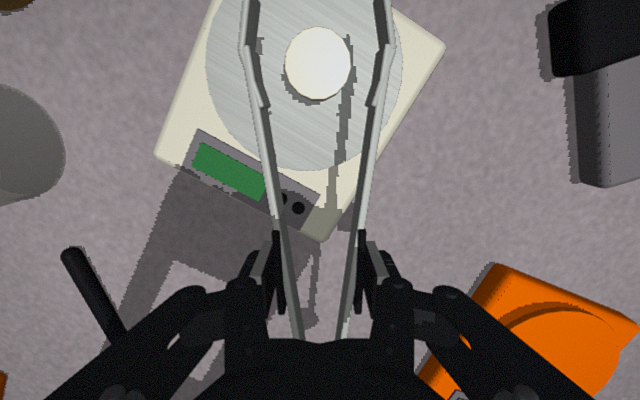

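View pics/s11.png

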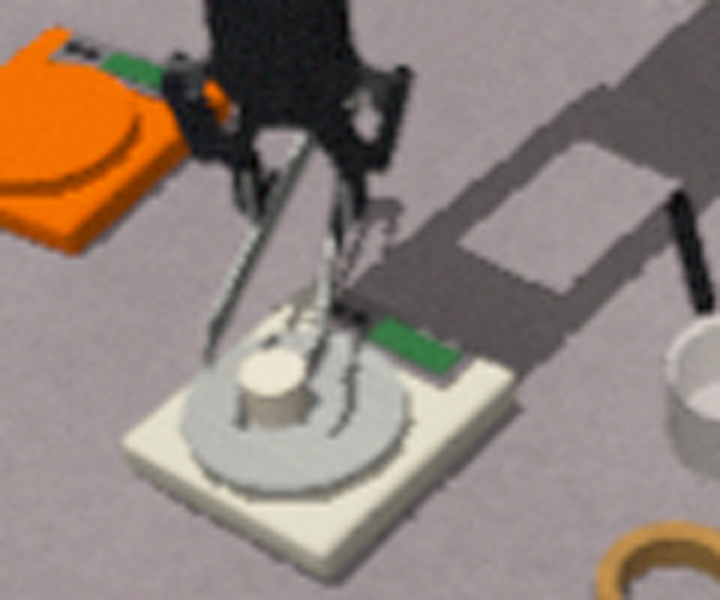

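View pics/t11.png

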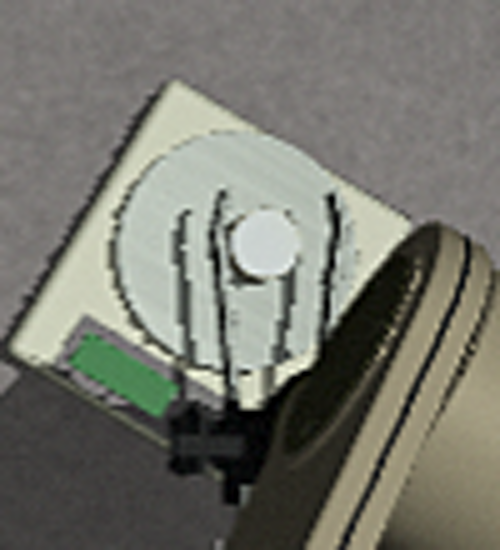

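The tablet, at (318,64), is centred between the jaws (mid 317). I'll lower the jaws around it.

Request:
carry_out --steps '[{"offset": [0,0,0.8],"dr": [0,0,0],"gripper": 0.46},{"offset": [0,0,1.8],"dr": [0,0,0],"gripper": 0.46},{"offset": [0,0,2.7],"dr": [0,0,0],"gripper": 0.46},{"offset": [0,0,3.2],"dr": [0,0,0],"gripper": 0.46},{"offset": [0,0,3.4],"dr": [0,0,0],"gripper": 0.46},{"offset": [0,0,3.4],"dr": [0,0,0],"gripper": 0.46}]'

```text
time: 16.68
ee_pos: [0.4742, -0.2248, 0.2309]
ee_rot: [1.0, -0.026, 0.001, 0.0]
contact_force: [0.1, -0.0, -1.8]
width: 0.54
```

```bash
python3 chk.py 12
```

```text
16.675 [-5.40701397e-01  8.49492141e-02  1.86806580e+00  1.01323757e-03
  1.18630608e+00  1.08105591e+00] [ 0.47419068 -0.2247675   0.23090757] [ 9.99669789e-01 -2.56671462e-02  1.21983956e-03  1.50775104e-04] 0.5404590936840749 [ 0.14748078 -0.0463328  -1.82652072] [-0.0508803   0.01850377  0.01755574]
[317.34396065  51.04723926]
```

View pics/w12.png

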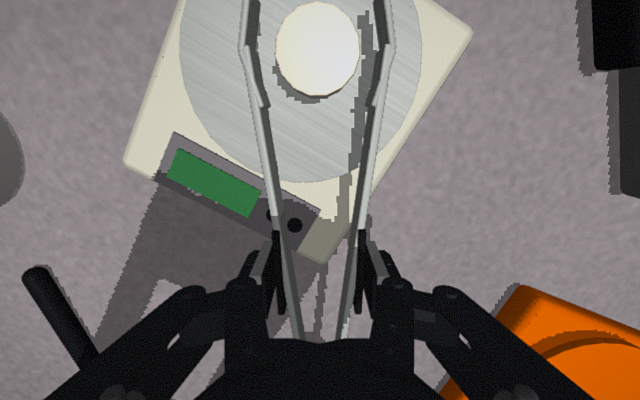

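View pics/s12.png

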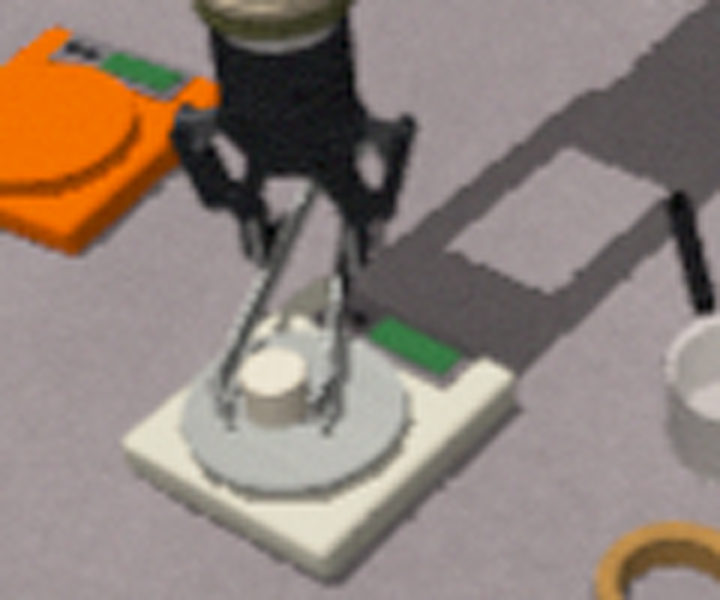

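The jaws straddle the tablet, with the V apexes at row 48 and the tablet centre at row 49. I'll close gradually.

Request:
carry_out --steps '[{"offset": [0,0,0],"dr": [0,0,0],"gripper": 0.48},{"offset": [0,0,0],"dr": [0,0,0],"gripper": 0.5},{"offset": [0,0,0],"dr": [0,0,0],"gripper": 0.52},{"offset": [0,0,0],"dr": [0,0,0],"gripper": 0.54},{"offset": [0,0,0],"dr": [0,0,0],"gripper": 0.55},{"offset": [0,0,0],"dr": [0,0,0],"gripper": 0.55}]'

```text
time: 17.58
ee_pos: [0.4743, -0.2248, 0.2313]
ee_rot: [1.0, -0.026, 0.002, 0.0]
contact_force: [-0.5, 0.6, -2.0]
width: 0.448
```

```bash
python3 chk.py 13
```

```text
17.575 [-5.40653319e-01  8.43826505e-02  1.86777019e+00  1.02910308e-03
  1.18637308e+00  1.08105943e+00] [ 0.47434945 -0.22483024  0.23134865] [ 9.99669756e-01 -2.56476021e-02  1.56949349e-03  3.40158165e-04] 0.44847078376119326 [-0.53039113  0.6163634  -1.9589505 ] [ 0.00447096 -0.0449363  -0.01552594]
[317.0244639   51.98595332]
```

View pics/w13.png

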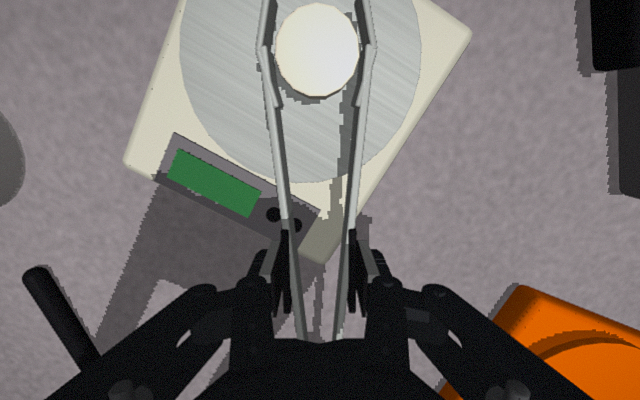

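Nearly touching. I'll go on closing.

Request:
carry_out --steps '[{"offset": [0,0,0],"dr": [0,0,0],"gripper": 0.57},{"offset": [0,0,0],"dr": [0,0,0],"gripper": 0.58},{"offset": [0,0,0],"dr": [0,0,0],"gripper": 0.59},{"offset": [0,0,0],"dr": [0,0,0],"gripper": 0.6},{"offset": [0,0,0],"dr": [0,0,0],"gripper": 0.6},{"offset": [0,0,0],"dr": [0,0,0],"gripper": 0.6}]'

```text
time: 18.48
ee_pos: [0.4743, -0.2249, 0.2314]
ee_rot: [1.0, -0.026, 0.002, 0.0]
contact_force: [-0.0, 0.2, 0.0]
width: 0.411
```

```bash
python3 chk.py 14
```

```text
18.475 [-5.40717047e-01  8.43602975e-02  1.86772897e+00  1.00444869e-03
  1.18637900e+00  1.08103394e+00] [ 0.47434963 -0.22487427  0.23138058] [ 9.99669345e-01 -2.56620935e-02  1.58893305e-03  3.64377631e-04] 0.4114337634923218 [-0.01412135  0.20554376  0.04395956] [ 0.01141683 -0.02057604  0.05196615]
[317.03092337  52.02880834]
```

View pics/w14.png

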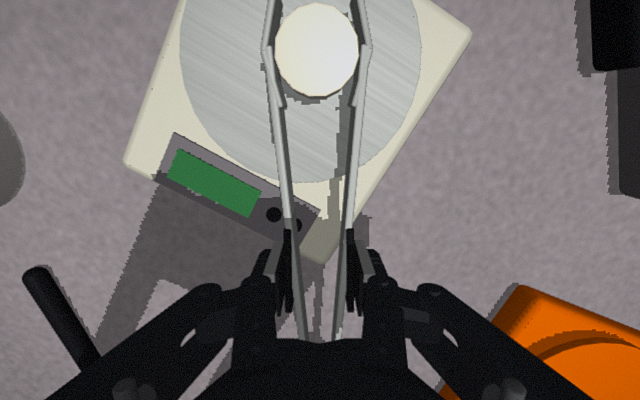

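Request:
carry_out --steps '[{"offset": [0,0,0],"dr": [0,0,0],"gripper": 0.62},{"offset": [0,0,0],"dr": [0,0,0],"gripper": 0.64},{"offset": [0,0,0],"dr": [0,0,0],"gripper": 0.66},{"offset": [0,0,0],"dr": [0,0,0],"gripper": 0.66},{"offset": [0,0,0],"dr": [0,0,0],"gripper": 0.66}]'

```text
time: 19.25
ee_pos: [0.4744, -0.2248, 0.2314]
ee_rot: [1.0, -0.026, 0.002, 0.0]
contact_force: [-1.5, -0.1, -0.0]
width: 0.404
```

The fingers have stopped on the tablet (width 0.404 against 0.34 commanded). I'll firm up slightly and lift a little.

Request:
carry_out --steps '[{"offset": [0,0,0],"dr": [0,0,0],"gripper": 0.7},{"offset": [0,0,0],"dr": [0,0,0],"gripper": 0.7},{"offset": [0,0,-0.3],"dr": [0,0,0],"gripper": 0.7},{"offset": [0,0,-0.7],"dr": [0,0,0],"gripper": 0.7},{"offset": [0,0,-1.2],"dr": [0,0,0],"gripper": 0.7},{"offset": [0,0,-1.7],"dr": [0,0,0],"gripper": 0.7},{"offset": [0,0,-2],"dr": [0,0,0],"gripper": 0.7},{"offset": [0,0,-2],"dr": [0,0,0],"gripper": 0.7}]'

```text
time: 20.25
ee_pos: [0.4744, -0.2249, 0.2518]
ee_rot: [1.0, -0.026, 0.002, 0.001]
contact_force: [0.4, -0.3, -2.3]
width: 0.401
```

```bash
python3 chk.py 15
```

```text
20.25 [-5.40696220e-01  5.69443990e-02  1.85548915e+00  1.04107371e-03
  1.22537921e+00  1.08110758e+00] [ 0.4744251  -0.22489608  0.25175753] [ 9.99668406e-01 -2.56761858e-02  1.88610862e-03  5.04674837e-04] 0.4005121126043376 [ 0.40960778 -0.32408678 -2.26386379] [0.01093895 0.03944712 0.01418519]
[317.07965109  61.02851975]
```

View pics/s15.png

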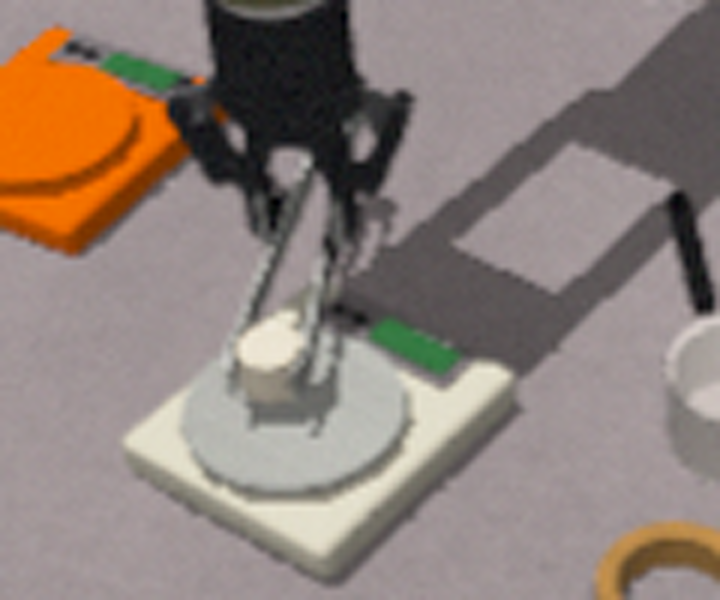

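View pics/w15.png

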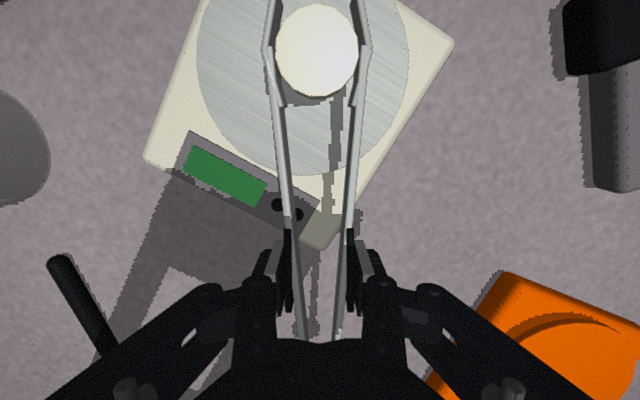

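The tablet has lifted with the tongs, level and with its shadow detached. I'll raise it to about 12 cm.

Request:
carry_out --steps '[{"offset": [0,0,-0.5],"dr": [0,0,0],"gripper": 0.7},{"offset": [0,0,-1.5],"dr": [0,0,0],"gripper": 0.7},{"offset": [0,0,-3],"dr": [0,0,0],"gripper": 0.7},{"offset": [0,0,-4.5],"dr": [0,0,0],"gripper": 0.7},{"offset": [0,0,-6],"dr": [0,0,0],"gripper": 0.7},{"offset": [0,0,-7.5],"dr": [0,0,0],"gripper": 0.7},{"offset": [0,0,-9],"dr": [0,0,0],"gripper": 0.7},{"offset": [0,0,-10],"dr": [0,0,0],"gripper": 0.7},{"offset": [0,0,-10.5],"dr": [0,0,0],"gripper": 0.7},{"offset": [0,0,-10.5],"dr": [0,0,0],"gripper": 0.7},{"offset": [0,0,-10.5],"dr": [0,0,0],"gripper": 0.7},{"offset": [0,0,-10.5],"dr": [0,0,0],"gripper": 0.7},{"offset": [0,0,-10.5],"dr": [0,0,0],"gripper": 0.7},{"offset": [0,0,-10.5],"dr": [0,0,0],"gripper": 0.7}]'

```text
time: 22.15
ee_pos: [0.4739, -0.2247, 0.356]
ee_rot: [1.0, -0.026, 0.001, 0.0]
contact_force: [-0.1, 0.4, -1.7]
width: 0.404
```

```bash
python3 chk.py 16; python3 - <<'E'
from h import *
print(get_state()["joint_vel"])
c=capture("scene");cv2.imwrite("pics/s16f.png",c["img"][:,:,::-1])
c=capture("top");cv2.imwrite("pics/t16f.png",c["img"][:,:,::-1])
E
```

```text
22.15 [-5.40869519e-01 -4.78262082e-02  1.76076887e+00  9.82924233e-04
  1.42610635e+00  1.08110036e+00] [ 0.4738905  -0.22468217  0.3560008 ] [ 9.99669950e-01 -2.56541795e-02  1.34637211e-03  2.03469969e-04] 0.4040181591270086 [-0.06176438  0.36717741 -1.68956055] [-0.00466029  0.0710694  -0.03033799]
[318.19706238  81.24510507]
[ 1.47399290e-03  6.06264881e-04 -1.25325318e-03  2.03449947e-03
  2.12398967e-06 -3.83663202e-04]
```

View pics/s16.png

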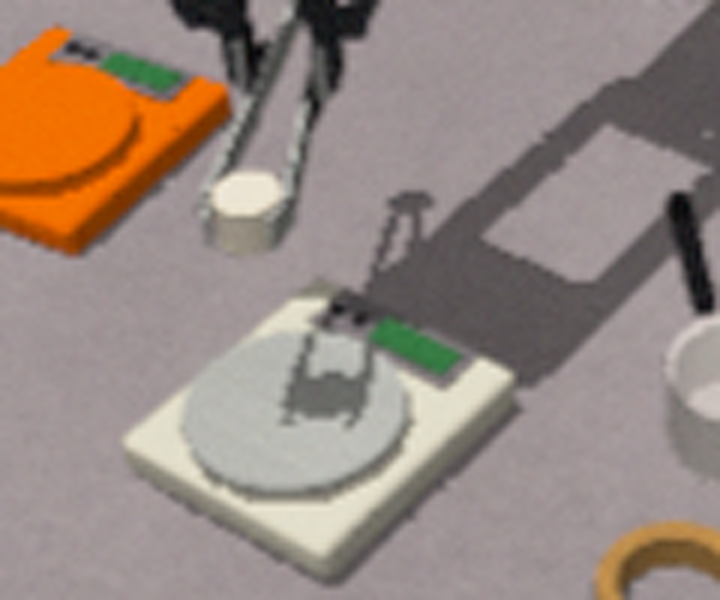

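View pics/w16.png

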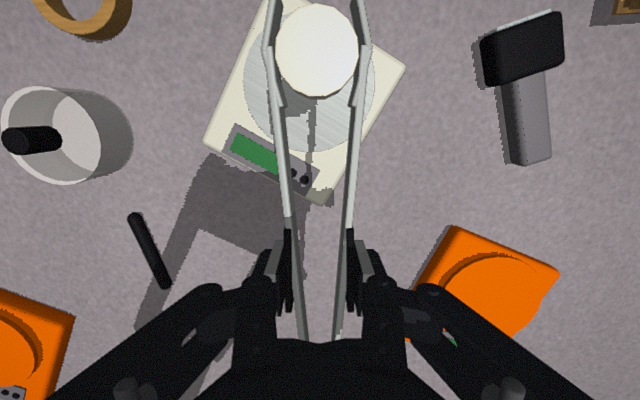

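View pics/t16f.png

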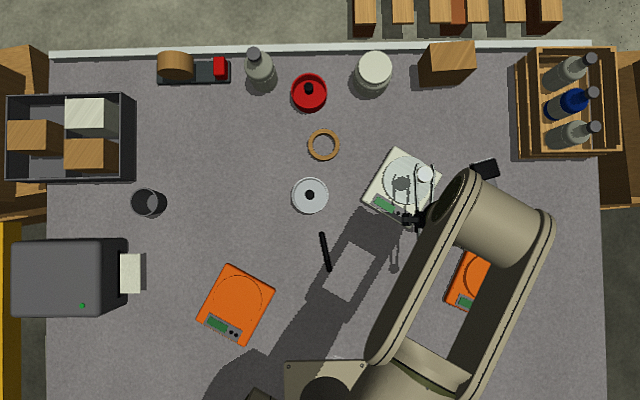

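View pics/s16f.png

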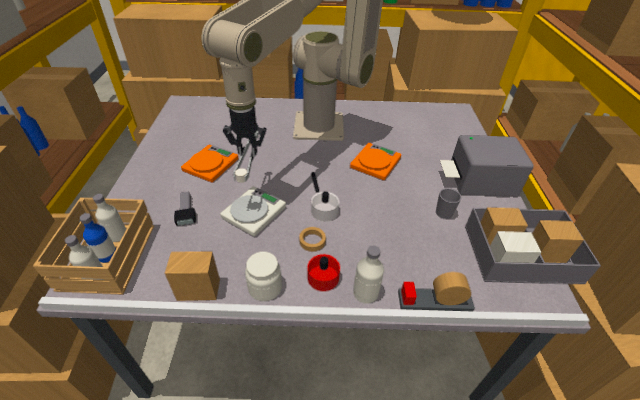

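The tablet is held at wrist px (318,50), 12.5 cm up. The cover stands at top px (310,195), and the bystanders have not moved. The arm is still, so I'll hand in.

```bash
python3 -c "
from cell import *
print(job_done()); s=get_state(); print(s['time'],s['ee_pos'],s['width'])"
```

```text
the job is handed in; nothing more can be done
None
the job is handed in; nothing more can be done
```

The job is done and handed in. The cover was lifted straight off and now stands upright by itself on the bench at about (0.54, 0.03). The tablet is held in the tongs about 12.5 cm above the pan.

- **Stillness and grip:** in the last check at 22.2 s the arm was still, with joint speeds around 0.002 rad/s. The fingers had stopped on the plates at width 0.404 against 0.30 commanded. The measured force was under 2 N.
- **Pictures:** the last pictures showed the tablet level in the jaws, well away from the gripper. The scale pan was empty, the cover was upright, and the bystanders in view were in their places.
- **Not confirmed:**
  - The actual squeeze on the tablet is not known, because the gripper does not report it.
  - The upward force rose briefly to about 6 N while I first gripped the tongs on the bench. This was probably the pads swinging forward, and it was gone once the tongs were lifted.
  - I could not read the state after handing in, as the interface had closed.

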